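LED candles from charger to display tray, row reversed

ROBOT

A 6-joint arm with a two-finger parallel gripper is mounted at the origin on the work surface. World frame = base frame: x ahead of the robot, y to its left, z up, the work surface at z = 0. Lengths are in m, angles in rad, forces in N, time in s.
With the tool pointing down it reaches from about 0.3 to 0.775 m from the base axis. Payload 14.6 kg.
Tool frame: the origin (TCP) lies midway between the tips of the shut fingers; the grasp point (between the pads) lies 19 mm behind it; y points along the fingers, x is the direction in which the jaws open and shut, and the axes are right-handed (so a half turn about y gives the same grasp; the last joint's range is limited). The gripper opens to 94 mm and grips with 3 to 60 N. Pads are 16 mm wide; open, the fingers measure 119 mm over their backs; the gripper's body (75 mm by 177 mm) begins 78 mm behind the grasp point.
Start: joints at [-1.189, 0.3, 1.521, -0, 1.321, -0.067], TCP at [0.239, -0.496, 0.205] pointing down, gripper open.
Joint ranges: [-3.03, 3.03], [-0.79, 2.21], [0.23, 2.52], [-1.04, 4.18], [0, 3.07], [-2.55, 2.55]. Speed limits (rad/s): [2.22, 2.22, 2.57, 3.14, 3.14, 3.14].

INTERFACE

Orientations are given as a 3x3 rotation matrix whose columns are the frame's x, y, z axes.
In Python, from rig import ctrl, grab_frame, camera_model, models gives the robot as it stands.
- The arm moves only by the tool drive_tool, never from a script. Its argument "commands" is a list of rows, each a list of 7 numbers: the closure, from 0 (fully open) to 1 (shut), then the shift along the tool's x, y, z in units of 0.05 m (1.0 is 0.05 m), then the turn, a rotation vector about the tool's x, y, z in units of 8 degrees (1.0 is 8 degrees). In form: [[hand, dx, dy, dz, ax, ay, az], ...]. A call has 1 to 10 rows; each row shifts and turns the commanded pose from where the row before left it, along the tool's axes as they then stand; what a row does not reach is not made up. A row lasts 1/10 s, in which the tool goes at most 50 mm and 8.59 degrees, less where a joint would pass 70% of its speed; a pose out of reach is approached as far as the arm can. A call with a number of a shift or a turn outside -1 to 1 is refused whole. A call with a gripper value outside its range is refused whole. The fingers move at their own pace and stop on an object; "newtons" is the grip in N (left out, the last holds). Time passes only in rows, so rows that do not move let the fingers close. It gives the time, the measured TCP pose, the force and the opening at its end, in the units of the state.
- ctrl.get_obs(): the state, without advancing time (a new reading comes with each control period).
- grab_frame(name): name is "scene" or "top" or "wrist"; returns (picture, depth): 384x512x3 uint8, red, green, blue; 384x512 float32, m along the optical axis (not along the pixel's ray), 0 where there is no reading.
- camera_model(name): a dict with "K" (3x3 intrinsics, pixels), "k1" (the pictures are not rectified: a ray, as slopes to the right and down, at radius r is drawn at 1 + k1 r^2 times it, then the intrinsics apply), "view" (4x4, takes a point from world to camera coordinates); the wrist camera has in their place "T_tool_cam" (4x4, takes a point from camera to tool coordinates, whose origin is the TCP and whose axes are the tool frame's). Camera axes: x right, y up, looking along -z (the intrinsics and any distortion apply to the point x, -y, -z); pixel columns grow to the right and rows downward; lengths in m; the calibration is good to about 2 mm. A picture is of the moment at which its call begins: read the wrist's pose just before it. camera_model takes no time and is no camera call.
- ctrl.hand_in(): hands the job in, once; it reports no verdict.
Trained networks look in the newest picture that a camera, given by its name, has taken for a name from the list of things; names that differ only in an ending like _2 or _b are one class to them, and where a whole thing is asked for, a point or a joint stands for the part that bears it (a point fixed in the world has none). Each returns a list of dicts, best first, with "p" (0 to 1); they miss things now and then, are a little off and sometimes report something else, mostly with a low value. They report only what shows in the picture. A call takes as long as a camera call. They do not tell look-alikes from the thing itself.
- models.search_frame(query, camera): "position" ([x, y, z] in m, in world coordinates, good to about 4 mm: the middle of the surface that is visible of it).
- models.outline_of(query, camera): "pixels" (384x512 bool, what is visible of it).
The state is a dict: "time_s": time; "q": joint angles; "dq": joint speeds; "tau": joint torques, N m; "tcp_pos": TCP position; "ee_rot": TCP orientation; "contact_force": force on the tool from outside, world axes, zero at the start; "wrist_torque": the same for the moment, N m; "gripper_width": opening from 0.0 (shut) to 1.0 (fully open).
Only numpy, scipy, OpenCV 4.12 (cv2) and the standard library are available. Lean on these libraries where they do the work, as an engineer would, in place of code of your own. Each camera call takes 0.05 s, during which the arm holds its last target.

TASK

The four LED candles are charged: move them all from the black charging base into the wooden tray, one upright in each cell, with the row reversed from end to end, so that the candle at the left end of the charger stands at the right end of the tray, and so on along the row. Set each one down rather than dropping it, knock none over, and leave the tissue box, remote and mug where they are.

Things in the scene. Friction and masses are not known exactly. Their poses are not given: they have to be found in the camera images.
- candle_short: Ivory LED candle, loose, upright, 80 to 240 g. Round, short and stout: 50 mm across, 70 mm high, plus a 13 mm tall, 11 mm wide moulded flame in the middle of the top. Origin: centre of its underside, z up along the candle. At the start it stands on one of the charger's four pucks.
- candle_square: Ivory LED candle, loose, upright, 80 to 240 g. Square block: 46 x 46 mm (faces along its x and y), 80 mm high, plus a 13 mm tall, 11 mm wide moulded flame in the middle of the top. Origin: centre of its underside, z up along the candle. At the start it stands on one of the charger's four pucks.
- candle_medium: Ivory LED candle, loose, upright, 80 to 240 g. Round: 44 mm across, 90 mm high, plus a 13 mm tall, 11 mm wide moulded flame in the middle of the top. Origin: centre of its underside, z up along the candle. At the start it stands on one of the charger's four pucks.
- candle_slim: Ivory LED candle, loose, upright, 80 to 240 g. Round, slim and tallest: 38 mm across, 100 mm high, plus a 13 mm tall, 11 mm wide moulded flame in the middle of the top. Origin: centre of its underside, z up along the candle. At the start it stands on one of the charger's four pucks.
- puck_short: Grey square charging puck, 62 x 62 x 6 mm, fixed on the charger; the short candle stands on it at the start. All four pucks look alike and never move during the job, so it marks where in the row that candle stood. Origin: centre of its underside (the candle stands 6 mm above).
- puck_square: Grey square charging puck, 62 x 62 x 6 mm, fixed on the charger; the square candle stands on it at the start. All four pucks look alike and never move during the job, so it marks where in the row that candle stood. Origin: centre of its underside (the candle stands 6 mm above).
- puck_medium: Grey square charging puck, 62 x 62 x 6 mm, fixed on the charger; the medium candle stands on it at the start. All four pucks look alike and never move during the job, so it marks where in the row that candle stood. Origin: centre of its underside (the candle stands 6 mm above).
- puck_slim: Grey square charging puck, 62 x 62 x 6 mm, fixed on the charger; the slim candle stands on it at the start. All four pucks look alike and never move during the job, so it marks where in the row that candle stood. Origin: centre of its underside (the candle stands 6 mm above).
- charger: Black flat charging base, 84 x 300 x 12 mm, fixed. Origin: centre of its underside; y is its long axis. The pucks sit on it in a row at y = -105, -35, 35 and 105 mm; a candle on a puck has its foot 18 mm above the table. Charger and tray both lie with y within 0.2 rad of the robot's y (its left), one behind the other; which is nearer varies.
- tray: Pale wooden display tray, 76 x 286 mm, 22 mm high, fixed to the table; its y axis is its long axis. Origin: centre of its underside. Four square cells in a row, each 64 x 64 mm inside, with centres along its y at -105, -35, 35 and 105 mm (x = 0); cell floors 10 mm above the table, walls 6 mm thick and 12 mm above the floors. Empty at the start.
- tissue_box: Plum-coloured closed cardboard tissue box, 115 x 115 x 125 mm, bystander standing loose on the table. Origin: centre of its underside.
- remote: Black remote control, 170 x 46 x 18 mm, bystander lying loose on the table. Origin: centre of its underside, x along its length.
- mug: White mug, 80 mm across, 92 mm high, handle towards its +y, bystander loose on the table. Origin: centre of its underside.
Things that resemble listed ones, but are neither listed nor needed, are in the scene too. What is shaped like the candle_slim but yellow is not meant. What is shaped like the candle_medium but pink is not meant.

How it is judged:
By the outcome, as a careful person would: the job done as asked, in the order asked, and still so for the second after the job is handed in, with the robot touching nothing.
It also fails if it takes over 109 s, if anything falls off the work surface, if the arm or the gripper's body presses on something with over 40 N, if the wrist force passes 120 N, or if a joint passes its speed limit or range.

## Working session

There is one attempt and no reset: what is moved stays moved. The work goes in short steps, Python scripts to look and compute and a tool call to move; the robot and the scene stay as the last step left them, time stands still between calls to the robot, and variables do not carry over. Pictures are saved under pics/ and viewed, and the job is handed in when it is done.

Besides the shell and the picture viewer there is one more tool, called after ">>>" as name(argument=value, ...) on one line, values as JSON. drive_tool: Moves the arm, as the interface text tells. Its arguments: {"type":"object","properties":{"commands":{"type":"array","items":{"type":"array","items":{"type":"number","minimum":-1,"maximum":1}}},"newtons":{"type":"number"}},"required":["commands"]}

```bash
ls; mkdir -p pics
cat > h.py <<'E'
import numpy as np, cv2
from rig import ctrl, grab_frame, camera_model, models
def save(name, img): cv2.imwrite('pics/'+name, cv2.cvtColor(img, cv2.COLOR_RGB2BGR))
def world(cam, depth, us, vs):
    m=camera_model(cam); K=np.array(m['K']); k1=m['k1']
    us=np.asarray(us); vs=np.asarray(vs)
    d=depth[vs,us]
    x=(us-K[0,2])/K[0,0]; y=(vs-K[1,2])/K[1,1]
    xu,yu=x.copy(),y.copy()
    for _ in range(20):
        f=1+k1*(xu**2+yu**2); xu=x/f; yu=y/f
    P=np.stack([xu*d,-yu*d,-d,np.ones_like(d)])
    if cam=='wrist':
        o=ctrl.get_obs(); T=np.eye(4);T[:3,:3]=o['ee_rot'];T[:3,3]=o['tcp_pos']
        W=T@np.array(m['T_tool_cam'])@P
    else: W=np.linalg.inv(np.array(m['view']))@P
    return W[:3].T, d>0
E
python3 - <<'E'
from h import *
for c in ('top','scene'):
    im,d=grab_frame(c); save(c+'0.png',im); np.save(c+'d.npy',d); np.save(c+'i.npy',im)
o=ctrl.get_obs(); print(o)
for n in ['candle_short','candle_square','candle_medium','candle_slim','charger','tray','tissue_box','remote','mug','puck_short']:
    for c in ('top','scene'):
        print(n,c,[(np.round(r['position'],3).tolist(),round(r['p'],2)) for r in models.search_frame(n,c)][:5])
E
```

```text
pics
{'time_s': 0.1, 'q': array([-1.18858381e+00,  3.00423628e-01,  1.52150583e+00, -4.06128824e-05,
        1.32068631e+00, -6.66240999e-02]), 'dq': array([-0.00014563, -0.00094244, -0.00410745,  0.00062889,  0.00043194,
       -0.00113084]), 'tau': array([ 1.49989999e-03, -5.32643294e+01, -3.53285122e+01,  7.09995534e-02,
        2.34946684e-02, -6.59221951e-05]), 'tcp_pos': array([ 0.23854538, -0.49532374,  0.2049442 ]), 'ee_rot': array([[ 4.33926535e-01, -4.18102794e-04,  9.00948160e-01],
       [-9.00947676e-01,  9.34606044e-04,  4.33926736e-01],
       [-1.02345758e-03, -9.99999476e-01,  2.88616224e-05]]), 'contact_force': array([ 0.58249152, -0.4524361 ,  1.58582756]), 'wrist_torque': array([-0.05008818,  0.0368946 ,  0.04278243]), 'gripper_width': 1.000530291670546}
candle_short top [([0.45, 0.006, 0.09], 0.78)]
candle_short scene [([0.464, 0.019, 0.068], 0.94)]
candle_square top [([0.458, -0.055, 0.101], 0.89)]
candle_square scene [([0.448, 0.1, 0.02], 0.17)]
candle_medium top [([0.448, 0.072, 0.101], 0.64), ([0.552, 0.122, 0.09], 0.58)]
candle_medium scene [([0.566, 0.139, 
[... 322 characters left out ...]
4, 0.092], 0.65), ([0.459, -0.057, 0.098], 0.4)]
charger scene [([0.484, 0.115, 0.011], 0.78), ([0.472, -0.364, 0.016], 0.21)]
tray top [([0.621, -0.07, 0.008], 0.71)]
tray scene [([0.624, -0.054, 0.01], 0.77), ([0.651, -0.39, 0.064], 0.58), ([0.475, -0.365, 0.019], 0.33)]
tissue_box top [([0.627, 0.395, 0.125], 0.68), ([0.437, 0.07, 0.021], 0.46)]
tissue_box scene [([0.677, 0.416, 0.125], 0.81)]
remote top [([0.463, -0.376, 0.019], 0.87), ([0.628, 0.396, 0.125], 0.64)]
remote scene [([0.473, -0.366, 0.02], 0.8)]
mug top [([0.647, -0.423, 0.044], 0.69), ([0.436, -0.06, 0.017], 0.58)]
mug scene [([0.652, -0.388, 0.066], 0.67)]
puck_short top [([0.441, 0.004, 0.018], 0.65)]
puck_short scene []
```

View images.

View pics/top0.png

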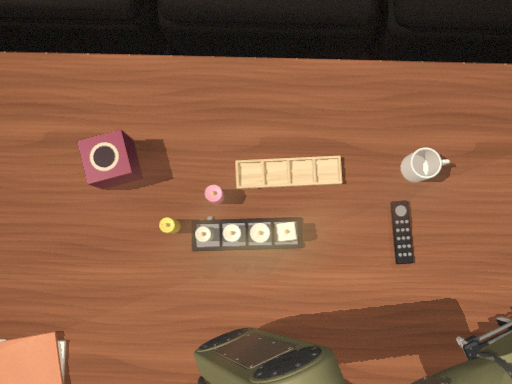

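View pics/scene0.png

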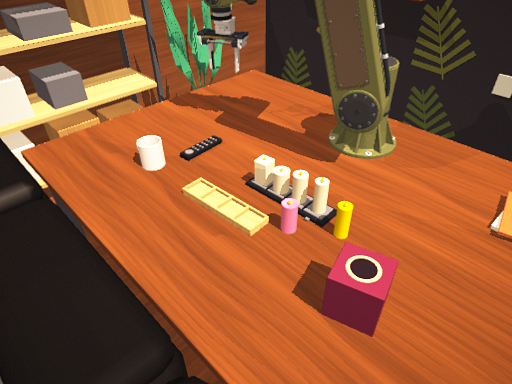

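Run:
```python
from h import *
im=np.load('topi.npy');d=np.load('topd.npy')
c=im[140:265,145:360]; save('crop.png',cv2.resize(c,None,fx=3.6,fy=3.6,interpolation=cv2.INTER_CUBIC))
V,U=np.mgrid[0:384,0:512]; W,ok=world('top',d,U.ravel(),V.ravel()); W=W.reshape(384,512,3)
np.save('W.npy',W)
hsv=cv2.cvtColor(im,cv2.COLOR_RGB2HSV)
box=np.zeros((384,512),bool);box[140:262,150:350]=True
# candle tops
z=W[...,2]
m=box&(z>0.075)
n,l,s,cc=cv2.connectedComponentsWithStats(m.astype(np.uint8))
for i in range(1,n):
    if s[i,4]<20: continue
    mm=l==i; h=np.percentile(z[mm],50); t=mm&(abs(z-h)<0.006)
    xy=W[t][:,:2]; r=cv2.minAreaRect((xy*1000).astype(np.float32)); e=cv2.minEnclosingCircle((xy*1000).astype(np.float32))
    print('px',cc[i].round(1),s[i,4],'h',round(h,4),'mean',xy.mean(0).round(4),'rect',np.round(r[0],1),np.round(r[1],1),round(r[2],1),'circ',np.round(e[0],1),round(e[1],1),im[t].mean(0).round())
for nm in ('tray','charger'):
    r=models.outline_of(nm,'top')[0]['pixels']
    xy=W[r&(z<0.04)][:,:2]; rr=cv2.minAreaRect((xy*1000).astype(np.float32)); print(nm,r.sum(),rr,xy.mean(0), np.percentile(z[r],[2,25,50,75,98]).round(4))
    if nm=='tray': np.save('traym.npy',r)
    else: np.save('chm.npy',r)
```

```text
px [213.7 192.9] 235 h 0.0897 mean [0.5518 0.1287] rect [551.2 128.8] [42.6 41.6] 46.5 circ [552.  128.6] 21.8 [247. 178. 183.]
px [167.6 224.6] 199 h 0.0994 mean [0.4676 0.2427] rect [468.7 243.1] [35.5 36. ] 1.4 circ [467.7 243.1] 18.9 [246. 225. 119.]
px [286.4 230.9] 333 h 0.0991 mean [ 0.4582 -0.0597] rect [458.4 -60.1] [45.7 45.9] 9.1 circ [458.7 -59.6] 30.2 [249. 246. 213.]
px [260.  232.1] 295 h 0.0878 mean [0.4542 0.0073] rect [454.3   7.2] [46. 46.] 1.3 circ [453.7   7.3] 24.6 [250. 245. 213.]
px [232.  232.5] 241 h 0.1079 mean [0.4508 0.0779] rect [451.   77.6] [42.6 40.4] 1.2 circ [451.   78.3] 21.7 [250. 245. 214.]
px [203.6 233.7] 204 h 0.1181 mean [0.4463 0.1491] rect [446.6 149.1] [37.2 35.3] 2.3 circ [446.6 149.2] 18.9 [246. 236. 204.]
tray 3005 ((621.700927734375, -66.8983154296875), (77.15093994140625, 287.184814453125), 4.046466827392578) [ 0.62151875 -0.06764188] [0.0055 0.0101 0.0127 0.0187 0.027 ]Traceback (most recent call last):
  File "<stdin>", line 18, in <module>
IndexError: list index out of range
```

View pics/crop.png

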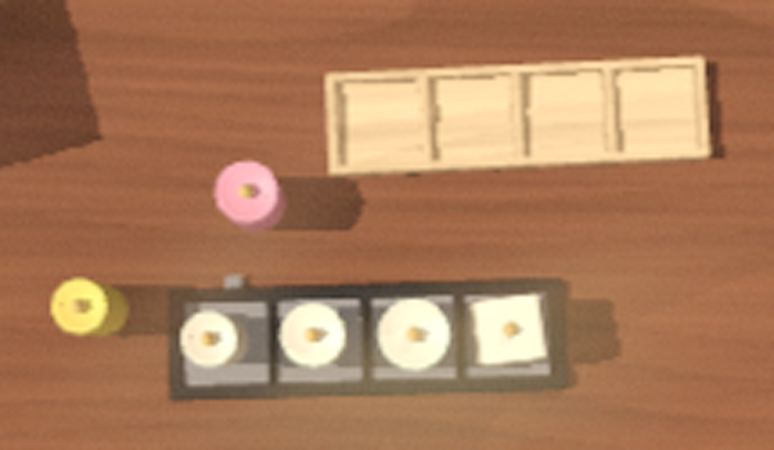

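Row on the charger, left to right: slim px (204,234), medium (232,232), short (260,232), square (286,231). All four are ivory, and their heights match the list. The look-alikes are the pink one at (214,193) and the yellow one at (168,225), both standing off the charger, so I'll leave them alone. The enlarged crop confirms this. The tray is empty. First I turn the tool so the jaws open across the row.

>>> drive_tool(commands=[[0, 0, 0, 0, 0, -0.95, 0], [0, 0, 0, 0, 0, -0.95, 0], [0, 0, 0, 0, 0, -0.95, 0], [0, 0, 0, 0, 0, -0.95, 0], [0, 0, 0, 0, 0, -0.95, 0], [0, 0, 0, 0, 0, -0.95, 0], [0, 0, 0, 0, 0, -0.95, 0], [0, 0, 0, 0, 0, -0.95, 0], [0, 0, 0, 0, 0, -0.95, 0], [0, 0, 0, 0, 0, 0, 0]], newtons=20)

```text
time_s: 2.2
tcp_pos: [0.2386, -0.4955, 0.2055]
ee_rot: [[0.997, 0.0, -0.074], [0.074, -0.0, 0.997], [0.0, -1.0, -0.0]]
contact_force: [0.5, -0.8, 0.3]
gripper_width: 1.003
```

```bash
cat >> h.py <<'E'
th=0.0706; tc=np.array([0.6217,-0.0669])
cell=lambda t: tc+t*np.array([-np.sin(th),np.cos(th)])
C={'slim':(np.array([.4465,.1491]),cell(-.105)),'medium':(np.array([.4510,.0780]),cell(-.035)),'short':(np.array([.4540,.0073]),cell(.035)),'square':(np.array([.4584,-.0598]),cell(.105))}
def delta(target,yaw=None):
    o=ctrl.get_obs(); R=np.array(o['ee_rot']); p=np.array(o['tcp_pos'])
    u=R.T@(np.array(target)-p)/0.05
    y=np.arctan2(R[1,0],R[0,0])
    print('t',round(o['time_s'],2),'tcp',p.round(4),'yaw deg',round(np.degrees(y),2),'w',round(o['gripper_width'],3),'tilt',R[:,1].round(4),'F',np.round(o['contact_force'],1))
    print('units',u.round(2), '' if yaw is None else ('ay',round(-(np.degrees(yaw-y))/8,3)))
E
python3 - <<'E'
from h import *
delta([*C['slim'][0],0.2]); print({k:(v[1].round(4)) for k,v in C.items()})
E
```

```text
t 2.2 tcp [ 0.2386 -0.4955  0.2055] yaw deg 4.24 w 1.003 tilt [ 0. -0. -1.] F [ 0.5 -0.8  0.3]
units [ 5.1   0.11 12.55] 
{'slim': array([ 0.6291, -0.1716]), 'medium': array([ 0.6242, -0.1018]), 'short': array([ 0.6192, -0.032 ]), 'square': array([0.6143, 0.0378])}
```

>>> drive_tool(commands=[[0, 0.25, 0, 0.6, 0, 0, 0], [0, 0.25, 0, 0.65, 0, 0, 0], [0, 0.25, 0, 0.65, 0, 0, 0], [0, 0.25, 0, 0.65, 0, 0, 0], [0, 0.25, 0, 0.65, 0, 0, 0], [0, 0.25, 0, 0.65, 0, 0, 0], [0, 0.25, 0, 0.65, 0, 0, 0], [0, 0.25, 0, 0.65, 0, 0, 0], [0, 0.25, 0, 0.65, 0, 0, 0], [0, 0.25, 0, 0.65, 0, 0, 0]])

```text
time_s: 3.2
tcp_pos: [0.3403, -0.1636, 0.2056]
ee_rot: [[0.998, 0.001, -0.067], [0.067, -0.0, 0.998], [0.001, -1.0, -0.0]]
contact_force: [0.6, 0.1, 0.3]
gripper_width: 1.002
```

>>> drive_tool(commands=[[0, 0.25, 0, 0.65, 0, 0, 0], [0, 0.25, 0, 0.65, 0, 0, 0], [0, 0.25, 0, 0.65, 0, 0, 0], [0, 0.25, 0, 0.65, 0, 0, 0], [0, 0.25, 0, 0.65, 0, 0, 0], [0, 0.25, 0, 0.65, 0, 0, 0], [0, 0.25, 0, 0.65, 0, 0, 0], [0, 0.25, 0, 0.65, 0, 0, 0], [0, 0.25, 0, 0.65, 0, 0, 0], [0, 0, 0, 0, 0, 0, 0]])

```text
time_s: 4.2
tcp_pos: [0.4318, 0.1376, 0.2053]
ee_rot: [[0.998, -0.0, -0.07], [0.07, 0.0, 0.998], [-0.0, -1.0, 0.0]]
contact_force: [0.3, -0.2, -0.0]
gripper_width: 0.997
```

Run:
```python
from h import *
delta([*C['slim'][0],0.078-.019])
im,d=grab_frame('wrist'); save('w1.png',im)
for n in ['candle_slim','candle_medium','candle_short','candle_square']: print(n,[(np.round(r['position'],4).tolist(),round(r['p'],2)) for r in models.search_frame(n,'wrist')][:3])
```

```text
t 4.2 tcp [0.4318 0.1376 0.2053] yaw deg 4.04 w 0.997 tilt [-1.e-04  4.e-04 -1.e+00] F [ 0.3 -0.2 -0. ]
units [0.31 2.93 0.21] 
candle_slim [([0.4629, 0.2436, 0.1002], 0.66), ([0.4404, 0.1557, 0.1204], 0.61)]
candle_medium [([0.5421, 0.1353, 0.0921], 0.8), ([0.4489, 0.0867, 0.1061], 0.58)]
candle_short [([0.45, 0.0274, 0.074], 0.8)]
candle_square [([0.4542, -0.0354, 0.0828], 0.62)]
```

View pics/w1.png

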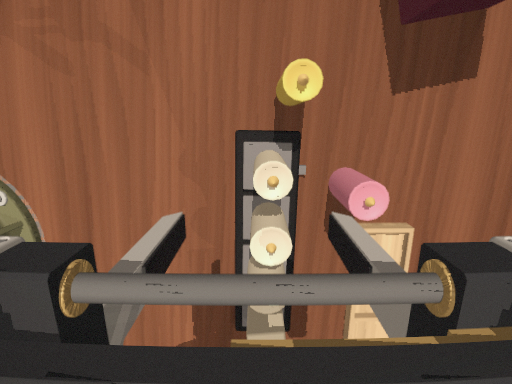

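```bash
cat >> h.py <<'E'
def tops(cam,zmin=0.075):
    im,d=grab_frame(cam)
    V,U=np.mgrid[0:384,0:512]; W,ok=world(cam,d,U.ravel(),V.ravel()); W=W.reshape(384,512,3); z=W[...,2]
    for h,nm in ((.118,'slim'),(.108,'med'),(.098,'sq'),(.088,'short'),(.1,'yel'),(.09,'pink')):
        m=(abs(z-h)<0.005)&(W[...,0]>.4)&(W[...,0]<.6)&(W[...,1]>-.1)&(W[...,1]<.28)
        m=cv2.morphologyEx(m.astype(np.uint8),cv2.MORPH_OPEN,np.ones((5,5)))
        n,l,s,cc=cv2.connectedComponentsWithStats(m)
        for i in range(1,n):
            if s[i,4]<150: continue
            xy=(W[l==i][:,:2]*1000).astype(np.float32); r=cv2.minAreaRect(xy)
            print(nm,'px',cc[i].round(),s[i,4],'z',np.median(z[l==i]).round(4),'mean',xy.mean(0).round(1),'rect',np.round(r[0],1),np.round(r[1],1),round(r[2],1))
E
python3 - <<'E'
from h import *
tops('wrist')
E
```

```text
slim px [273. 176.] 1169 z 0.1165 mean [445.6 151.8] rect [445.8 151.7] [36.5 36.5] 4.3
med px [271. 242.] 1260 z 0.1061 mean [450.4  80.7] rect [450.5  80.4] [42.4 44.1] 3.9
sq px [303.  76.] 1228 z 0.0984 mean [466.5 245.3] rect [466.3 245.3] [36.5 36.7] 4.8
sq px [267. 334.] 430 z 0.097 mean [455.9 -40.4] rect [455.3 -40.4] [46.3 14.9] 4.2
short px [369. 196.] 1262 z 0.0878 mean [551.  131.7] rect [551.2 131.2] [43.1 43.2] 16.4
yel px [303.  76.] 1196 z 0.0985 mean [466.6 245.4] rect [466.3 245.3] [36.5 36.7] 4.8
yel px [266. 335.] 364 z 0.0971 mean [455.1 -41. ] rect [454.8 -42.1] [45.5 14.4] 8.9
pink px [369. 197.] 1207 z 0.0881 mean [551.2 131.5] rect [551.2 131.2] [43.1 43.2] 16.8
```

>>> drive_tool(commands=[[0, 0.3, 0, 0.23, 0, 0, 0], [0, 0, 0.4, 0, 0, 0, 0], [0, 0, 0.5, 0, 0, 0, 0], [0, 0, 0.5, 0, 0, 0, 0], [0, 0, 0.5, 0, 0, 0, 0], [0, 0, 0.5, 0, 0, 0, 0], [0, 0, 0.5, 0, 0, 0, 0], [0, 0, 0, 0, 0, 0, 0], [0, 0, 0, 0, 0, 0, 0]])

```text
time_s: 5.4
tcp_pos: [0.4458, 0.1471, 0.0612]
ee_rot: [[0.998, 0.0, -0.071], [0.071, -0.0, 0.998], [0.0, -1.0, -0.0]]
contact_force: [0.5, -0.4, 1.4]
gripper_width: 1.0
```

>>> drive_tool(commands=[[1, 0, 0, 0, 0, 0, 0], [1, 0, 0, 0, 0, 0, 0], [1, 0, 0, 0, 0, 0, 0], [1, 0, 0, 0, 0, 0, 0], [1, 0, 0, 0, 0, 0, 0], [1, 0, 0, 0, 0, 0, 0]])

```text
time_s: 6.0
tcp_pos: [0.4455, 0.1475, 0.0605]
ee_rot: [[0.997, 0.0, -0.072], [0.072, -0.0, 0.997], [0.0, -1.0, -0.0]]
contact_force: [0.4, 0.0, 0.2]
gripper_width: 0.526
```

Run:
```python
from h import *
delta([*C['slim'][1],0.2])
```

```text
t 6.0 tcp [0.4455 0.1475 0.0605] yaw deg 4.11 w 0.526 tilt [ 0. -0. -1.] F [0.4 0.  0.2]
units [ 3.2  -2.79 -6.63]
```

>>> drive_tool(commands=[[1, 0, 0, 0, 0, 0, 0], [1, 0, 0, 0, 0, 0, 0], [1, 0, 0, 0, 0, 0, 0], [1, 0, 0, 0, 0, 0, 0]])

```text
time_s: 6.4
tcp_pos: [0.4456, 0.1475, 0.0604]
ee_rot: [[0.997, 0.0, -0.072], [0.072, 0.0, 0.997], [0.0, -1.0, 0.0]]
contact_force: [0.1, 1.1, -0.4]
gripper_width: 0.401
```

>>> drive_tool(commands=[[1, 0, -0.1, 0, 0, 0, 0], [1, 0, -0.2, 0, 0, 0, 0], [1, 0, -0.2, 0, 0, 0, 0], [1, 0, -0.2, 0, 0, 0, 0], [1, 0, -0.2, 0, 0, 0, 0]])

```text
time_s: 6.9
tcp_pos: [0.4456, 0.1475, 0.1066]
ee_rot: [[0.997, 0.001, -0.072], [0.072, 0.0, 0.997], [0.001, -1.0, 0.0]]
contact_force: [-0.4, -0.5, -1.1]
gripper_width: 0.401
```

Run:
```python
from h import *
delta([*C['slim'][1],0.21])
im,d=grab_frame('scene'); save('s1.png',im[130:260,200:420].repeat(3,0).repeat(3,1))
```

```text
t 6.9 tcp [0.4456 0.1475 0.1066] yaw deg 4.12 w 0.401 tilt [ 6.e-04  1.e-04 -1.e+00] F [-0.4 -0.5 -1.1]
units [ 3.2  -2.07 -6.63]
```

View pics/s1.png

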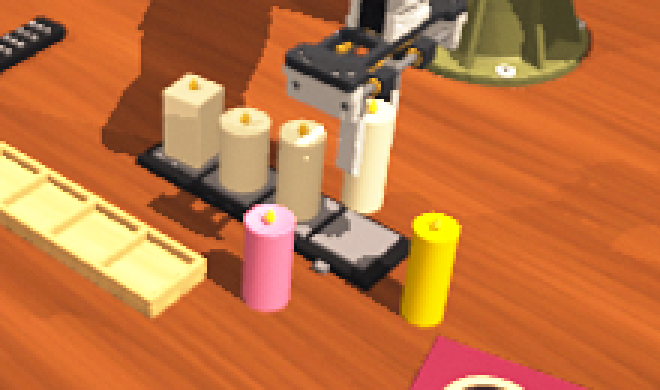

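Slim is held. Next: raise it, then carry it to the right-end cell.

>>> drive_tool(commands=[[1, 0, -0.3, 0, 0, 0, 0], [1, 0, -0.35, 0, 0, 0, 0], [1, 0, -0.35, 0, 0, 0, 0], [1, 0, -0.35, 0, 0, 0, 0], [1, 0, -0.35, 0, 0, 0, 0], [1, 0.1, 0, -0.2, 0, 0, 0], [1, 0.2, 0, -0.4, 0, 0, 0], [1, 0.2, 0, -0.4, 0, 0, 0], [1, 0.2, 0, -0.4, 0, 0, 0], [1, 0.2, 0, -0.4, 0, 0, 0]])

```text
time_s: 7.95
tcp_pos: [0.4972, 0.0594, 0.1894]
ee_rot: [[0.997, -0.001, -0.072], [0.072, -0.0, 0.997], [-0.001, -1.0, -0.0]]
contact_force: [0.6, -0.0, -1.7]
gripper_width: 0.404
```

>>> drive_tool(commands=[[1, 0.2, 0, -0.4, 0, 0, 0], [1, 0.2, 0, -0.4, 0, 0, 0], [1, 0.2, 0, -0.4, 0, 0, 0], [1, 0.2, 0, -0.4, 0, 0, 0], [1, 0.2, 0, -0.4, 0, 0, 0], [1, 0.2, 0, -0.4, 0, 0, 0], [1, 0.2, 0, -0.4, 0, 0, 0], [1, 0.2, 0, -0.4, 0, 0, 0], [1, 0.2, 0, -0.4, 0, 0, 0], [1, 0.2, 0, -0.4, 0, 0, 0]])

```text
time_s: 8.95
tcp_pos: [0.611, -0.1331, 0.1891]
ee_rot: [[0.997, -0.001, -0.071], [0.071, 0.0, 0.997], [-0.001, -1.0, 0.0]]
contact_force: [0.2, 0.5, -2.2]
gripper_width: 0.4
```

>>> drive_tool(commands=[[1, 0.2, 0, -0.3, 0, 0, 0], [1, 0.1, 0, -0.2, 0, 0, 0], [1, 0, 0, 0, 0, 0, 0], [1, 0, 0, 0, 0, 0, 0]])

```text
time_s: 9.35
tcp_pos: [0.6273, -0.1551, 0.1898]
ee_rot: [[0.997, -0.001, -0.072], [0.072, 0.0, 0.997], [-0.001, -1.0, 0.0]]
contact_force: [0.4, 0.8, -0.8]
gripper_width: 0.399
```

Run:
```python
from h import *
delta([*C['slim'][1],0.0525])
```

```text
t 9.35 tcp [ 0.6273 -0.1551  0.1898] yaw deg 4.11 w 0.399 tilt [-9.e-04  4.e-04 -1.e+00] F [ 0.4  0.8 -0.8]
units [ 0.01  2.75 -0.33]
```

>>> drive_tool(commands=[[1, 0, 0, -0.37, 0, 0, 0], [1, 0, 0.3, 0, 0, 0, 0], [1, 0, 0.4, 0, 0, 0, 0], [1, 0, 0.4, 0, 0, 0, 0], [1, 0, 0.4, 0, 0, 0, 0], [1, 0, 0.4, 0, 0, 0, 0], [1, 0, 0.2, 0, 0, 0, 0], [1, 0, 0.1, 0, 0, 0, 0], [1, 0, 0, 0, 0, 0, 0]])

```text
time_s: 10.25
tcp_pos: [0.6289, -0.1736, 0.0801]
ee_rot: [[0.997, -0.0, -0.072], [0.072, 0.0, 0.997], [-0.0, -1.0, 0.0]]
contact_force: [-0.7, 0.5, -1.3]
gripper_width: 0.403
```

Run:
```python
from h import *
delta([*C['slim'][1],0.0525])
im,d=grab_frame('scene'); save('s2.png',im[110:250,130:350].repeat(3,0).repeat(3,1))
```

```text
t 10.25 tcp [ 0.6289 -0.1736  0.0801] yaw deg 4.12 w 0.403 tilt [-4.e-04  1.e-04 -1.e+00] F [-0.7  0.5 -1.3]
units [0.01 0.55 0.04]
```

View pics/s2.png

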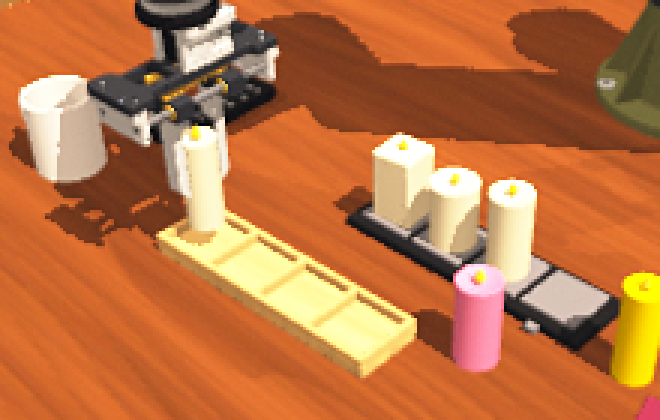

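Slim hangs over the end cell, over the tray's right end. I'll set it down slowly.

>>> drive_tool(commands=[[1, 0, 0.2, 0, 0, 0, 0], [1, 0, 0.15, 0, 0, 0, 0], [1, 0, 0.1, 0, 0, 0, 0], [1, 0, 0.05, 0, 0, 0, 0], [1, 0, 0.02, 0, 0, 0, 0], [1, 0, 0, 0, 0, 0, 0]])

```text
time_s: 10.9
tcp_pos: [0.6291, -0.1737, 0.0545]
ee_rot: [[0.997, 0.0, -0.072], [0.072, -0.0, 0.997], [0.0, -1.0, -0.0]]
contact_force: [0.4, 0.5, -2.0]
gripper_width: 0.403
```

>>> drive_tool(commands=[[1, 0, 0.02, 0, 0, 0, 0], [1, 0, 0.02, 0, 0, 0, 0], [1, 0, 0, 0, 0, 0, 0]])

```text
time_s: 11.2
tcp_pos: [0.6291, -0.1737, 0.0525]
ee_rot: [[0.997, 0.0, -0.072], [0.072, -0.0, 0.997], [0.0, -1.0, -0.0]]
contact_force: [0.8, -0.8, -1.2]
gripper_width: 0.402
```

>>> drive_tool(commands=[[1, 0, 0.02, 0, 0, 0, 0], [1, 0, 0, 0, 0, 0, 0]])

```text
time_s: 11.4
tcp_pos: [0.6292, -0.1737, 0.0525]
ee_rot: [[0.997, 0.0, -0.072], [0.072, -0.0, 0.997], [0.0, -1.0, -0.0]]
contact_force: [-3.9, 1.6, 7.5]
gripper_width: 0.406
```

Touched down (7.5 N), so I release.

>>> drive_tool(commands=[[0.4, 0, 0, 0, 0, 0, 0], [0.2, 0, 0, 0, 0, 0, 0], [0, 0, 0, 0, 0, 0, 0], [0, 0, 0, 0, 0, 0, 0], [0, 0, 0, 0, 0, 0, 0], [0, 0, 0, 0, 0, 0, 0], [0, 0, -0.3, 0, 0, 0, 0], [0, 0, -0.5, 0, 0, 0, 0], [0, 0, -0.7, 0, 0, 0, 0], [0, 0, -0.7, 0, 0, 0, 0]])

```text
time_s: 12.4
tcp_pos: [0.6289, -0.1736, 0.1638]
ee_rot: [[0.997, 0.0, -0.072], [0.072, -0.0, 0.997], [0.0, -1.0, -0.0]]
contact_force: [0.5, -0.2, 0.7]
gripper_width: 0.999
```

Run:
```python
from h import *
delta([.4508,.0790,0.16])
im,d=grab_frame('scene'); save('s3.png',im[110:250,130:350].repeat(3,0).repeat(3,1))
```

```text
t 12.4 tcp [ 0.6289 -0.1736  0.1638] yaw deg 4.12 w 0.999 tilt [ 4.e-04 -1.e-04 -1.e+00] F [ 0.5 -0.2  0.7]
units [-3.19  0.07  5.3 ]
```

View pics/s3.png

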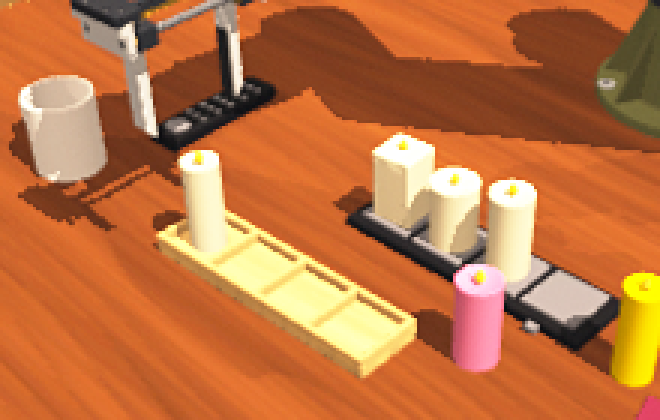

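>>> drive_tool(commands=[[0, -0.2, -0.3, 0.3, 0, 0, 0], [0, -0.4, -0.2, 0.6, 0, 0, 0], [0, -0.4, 0, 0.7, 0, 0, 0], [0, -0.4, 0, 0.7, 0, 0, 0], [0, -0.4, 0, 0.7, 0, 0, 0], [0, -0.4, 0, 0.7, 0, 0, 0], [0, -0.4, 0, 0.7, 0, 0, 0], [0, -0.4, 0, 0.6, 0, 0, 0], [0, -0.2, 0, 0.3, 0, 0, 0], [0, 0, 0, 0, 0, 0, 0]])

```text
time_s: 13.45
tcp_pos: [0.4497, 0.0805, 0.1876]
ee_rot: [[0.997, 0.002, -0.074], [0.074, 0.0, 0.997], [0.002, -1.0, 0.0]]
contact_force: [1.7, 1.1, 0.5]
gripper_width: 1.0
```

Run:
```python
from h import *
delta([.4508,.0790,0.073-.019])
```

```text
t 13.45 tcp [0.4497 0.0805 0.1876] yaw deg 4.25 w 1.0 tilt [ 1.7e-03  3.0e-04 -1.0e+00] F [1.7 1.1 0.5]
units [ 0.01  2.67 -0.03]
```

>>> drive_tool(commands=[[0, 0, 0.4, -0.03, 0, 0, 0], [0, 0, 0.5, 0, 0, 0, 0], [0, 0, 0.5, 0, 0, 0, 0], [0, 0, 0.5, 0, 0, 0, 0], [0, 0, 0.5, 0, 0, 0, 0], [0, 0, 0.25, 0, 0, 0, 0], [0, 0, 0, 0, 0, 0, 0]])

```text
time_s: 14.15
tcp_pos: [0.4504, 0.0771, 0.0531]
ee_rot: [[0.997, -0.002, -0.071], [0.071, -0.0, 0.997], [-0.002, -1.0, -0.0]]
contact_force: [-0.1, -0.5, 0.3]
gripper_width: 1.001
```

>>> drive_tool(commands=[[1, 0, 0, 0, 0, 0, 0], [1, 0, 0, 0, 0, 0, 0], [1, 0, 0, 0, 0, 0, 0], [1, 0, 0, 0, 0, 0, 0], [1, 0, 0, 0, 0, 0, 0], [1, 0, 0, 0, 0, 0, 0], [1, 0, 0, 0, 0, 0, 0], [1, 0, 0, 0, 0, 0, 0], [1, 0, 0, 0, 0, 0, 0]])

```text
time_s: 15.05
tcp_pos: [0.4506, 0.0777, 0.054]
ee_rot: [[0.997, 0.0, -0.072], [0.072, 0.0, 0.997], [0.0, -1.0, -0.0]]
contact_force: [0.4, -0.3, 1.6]
gripper_width: 0.466
```

>>> drive_tool(commands=[[1, 0, -0.1, 0, 0, 0, 0], [1, 0, -0.3, 0, 0, 0, 0], [1, 0, -0.4, 0, 0, 0, 0], [1, 0, -0.4, 0, 0, 0, 0], [1, 0, -0.4, 0, 0, 0, 0], [1, 0, -0.4, 0, 0, 0, 0], [1, 0, -0.4, 0, 0, 0, 0], [1, 0, -0.3, 0, 0, 0, 0], [1, 0, 0, 0, 0, 0, 0]])

```text
time_s: 15.95
tcp_pos: [0.4512, 0.0777, 0.1908]
ee_rot: [[0.997, 0.003, -0.072], [0.072, 0.0, 0.997], [0.003, -1.0, 0.0]]
contact_force: [0.3, 0.4, -1.5]
gripper_width: 0.465
```

Run:
```python
from h import *
delta([*C['medium'][1],0.19])
```

```text
t 15.95 tcp [0.4512 0.0777 0.1908] yaw deg 4.12 w 0.465 tilt [ 3.2e-03  3.0e-04 -1.0e+00] F [ 0.3  0.4 -1.5]
units [ 3.19  0.03 -3.83]
```

>>> drive_tool(commands=[[1, 0.2, 0, -0.25, 0, 0, 0], [1, 0.35, 0, -0.42, 0, 0, 0], [1, 0.35, 0, -0.42, 0, 0, 0], [1, 0.35, 0, -0.42, 0, 0, 0], [1, 0.35, 0, -0.42, 0, 0, 0], [1, 0.35, 0, -0.42, 0, 0, 0], [1, 0.35, 0, -0.42, 0, 0, 0], [1, 0.35, 0, -0.42, 0, 0, 0], [1, 0.35, 0, -0.42, 0, 0, 0], [1, 0.2, 0, -0.25, 0, 0, 0]])

```text
time_s: 16.95
tcp_pos: [0.6247, -0.1058, 0.1868]
ee_rot: [[0.997, -0.002, -0.071], [0.071, 0.0, 0.998], [-0.002, -1.0, 0.0]]
contact_force: [-0.4, 0.8, -1.9]
gripper_width: 0.467
```

>>> drive_tool(commands=[[1, 0, 0, 0, 0, 0, 0], [1, 0, 0, 0, 0, 0, 0]])

```text
time_s: 17.15
tcp_pos: [0.6235, -0.1037, 0.1875]
ee_rot: [[0.997, -0.002, -0.071], [0.071, 0.001, 0.997], [-0.002, -1.0, 0.001]]
contact_force: [0.4, -0.4, -0.7]
gripper_width: 0.467
```

Run:
```python
from h import *
delta([*C['medium'][1],0.046])
```

```text
t 17.15 tcp [ 0.6235 -0.1037  0.1875] yaw deg 4.08 w 0.467 tilt [-2.e-03  5.e-04 -1.e+00] F [ 0.4 -0.4 -0.7]
units [0.02 2.83 0.04]
```

>>> drive_tool(commands=[[1, 0, 0.3, 0, 0, 0, 0], [1, 0, 0.4, 0, 0, 0, 0], [1, 0, 0.4, 0, 0, 0, 0], [1, 0, 0.4, 0, 0, 0, 0], [1, 0, 0.4, 0, 0, 0, 0], [1, 0, 0.3, 0, 0, 0, 0], [1, 0, 0.2, 0, 0, 0, 0], [1, 0, 0.15, 0, 0, 0, 0], [1, 0, 0.1, 0, 0, 0, 0], [1, 0, 0, 0, 0, 0, 0]])

```text
time_s: 18.15
tcp_pos: [0.6239, -0.1033, 0.0562]
ee_rot: [[0.997, -0.0, -0.072], [0.072, 0.0, 0.997], [-0.0, -1.0, 0.0]]
contact_force: [-0.5, 0.5, -0.7]
gripper_width: 0.469
```

Run:
```python
from h import *
delta([*C['medium'][1],0.046])
im,d=grab_frame('scene'); save('s4.png',im[110:250,130:350].repeat(3,0).repeat(3,1))
```

```text
t 18.15 tcp [ 0.6239 -0.1033  0.0562] yaw deg 4.11 w 0.469 tilt [-3.e-04  1.e-04 -1.e+00] F [-0.5  0.5 -0.7]
units [0.01 0.2  0.03]
```

View pics/s4.png

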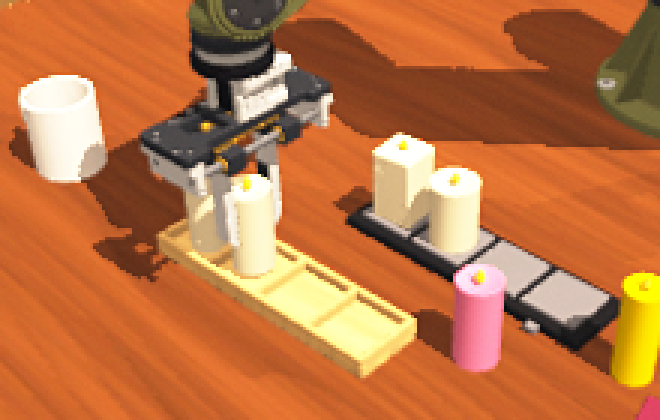

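The medium candle is over the second cell from the right. I'll lower it.

>>> drive_tool(commands=[[1, 0, 0.1, 0, 0, 0, 0], [1, 0, 0.05, 0, 0, 0, 0], [1, 0, 0.02, 0, 0, 0, 0], [1, 0, 0.02, 0, 0, 0, 0], [1, 0, 0.02, 0, 0, 0, 0], [1, 0, 0, 0, 0, 0, 0]])

```text
time_s: 18.8
tcp_pos: [0.6241, -0.1034, 0.0461]
ee_rot: [[0.997, 0.0, -0.072], [0.072, -0.0, 0.997], [0.0, -1.0, -0.0]]
contact_force: [-0.6, 0.6, -0.7]
gripper_width: 0.466
```

>>> drive_tool(commands=[[1, 0, 0.02, 0, 0, 0, 0], [1, 0, 0, 0, 0, 0, 0]])

```text
time_s: 19.0
tcp_pos: [0.6241, -0.1034, 0.046]
ee_rot: [[0.997, 0.0, -0.072], [0.072, -0.0, 0.997], [0.0, -1.0, -0.0]]
contact_force: [-4.9, -0.2, 9.6]
gripper_width: 0.465
```

>>> drive_tool(commands=[[0.4, 0, 0, 0, 0, 0, 0], [0.2, 0, 0, 0, 0, 0, 0], [0, 0, 0, 0, 0, 0, 0], [0, 0, 0, 0, 0, 0, 0], [0, 0, 0, 0, 0, 0, 0], [0, 0, 0, 0, 0, 0, 0], [0, 0, -0.3, 0, 0, 0, 0], [0, 0, -0.6, 0, 0, 0, 0], [0, 0, -0.8, 0, 0, 0, 0], [0, 0, -0.8, 0, 0, 0, 0]])

```text
time_s: 20.0
tcp_pos: [0.6238, -0.1033, 0.1725]
ee_rot: [[0.997, 0.0, -0.072], [0.072, -0.0, 0.997], [0.0, -1.0, -0.0]]
contact_force: [0.1, 0.4, 0.2]
gripper_width: 0.999
```

Run:
```python
from h import *
delta([.454,.0083,0.044])
im,d=grab_frame('scene'); save('s5.png',im[110:250,130:350].repeat(3,0).repeat(3,1))
```

```text
t 20.0 tcp [ 0.6238 -0.1033  0.1725] yaw deg 4.11 w 0.999 tilt [ 3.e-04 -0.e+00 -1.e+00] F [0.1 0.4 0.2]
units [-3.23  2.57  2.47]
```

View pics/s5.png

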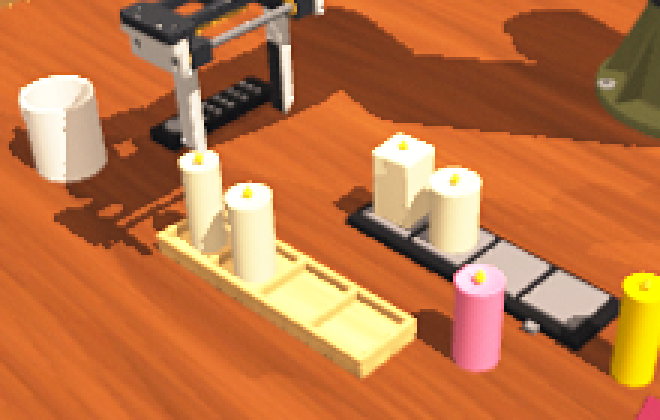

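>>> drive_tool(commands=[[0, -0.2, -0.1, 0.2, 0, 0, 0], [0, -0.4, 0, 0.3, 0, 0, 0], [0, -0.5, 0, 0.4, 0, 0, 0], [0, -0.5, 0, 0.4, 0, 0, 0], [0, -0.5, 0, 0.4, 0, 0, 0], [0, -0.5, 0, 0.35, 0, 0, 0], [0, -0.4, 0, 0.25, 0, 0, 0], [0, -0.23, 0, 0.17, 0, 0, 0], [0, 0, 0, 0, 0, 0, 0], [0, 0, 0, 0, 0, 0, 0]])

```text
time_s: 21.05
tcp_pos: [0.4546, 0.0081, 0.1758]
ee_rot: [[0.997, 0.002, -0.072], [0.072, -0.0, 0.997], [0.002, -1.0, -0.0]]
contact_force: [-0.2, -0.2, -0.0]
gripper_width: 1.0
```

Run:
```python
from h import *
delta([.454,.0083,0.044])
im,d=grab_frame('scene'); save('s6.png',im[110:250,130:350].repeat(3,0).repeat(3,1))
```

```text
t 21.05 tcp [0.4546 0.0081 0.1758] yaw deg 4.13 w 1.0 tilt [ 1.5e-03 -2.0e-04 -1.0e+00] F [-0.2 -0.2 -0. ]
units [-0.02  2.64  0.01]
```

>>> drive_tool(commands=[[0, 0, 0.4, 0, 0, 0, 0], [0, 0, 0.5, 0, 0, 0, 0], [0, 0, 0.5, 0, 0, 0, 0], [0, 0, 0.5, 0, 0, 0, 0], [0, 0, 0.5, 0, 0, 0, 0], [0, 0, 0.23, 0, 0, 0, 0], [0, 0, 0, 0, 0, 0, 0]])

```text
time_s: 21.8
tcp_pos: [0.4538, 0.008, 0.0424]
ee_rot: [[0.997, -0.003, -0.071], [0.071, 0.0, 0.997], [-0.002, -1.0, 0.0]]
contact_force: [0.7, 0.4, 0.4]
gripper_width: 1.001
```

>>> drive_tool(commands=[[1, 0, 0, 0, 0, 0, 0], [1, 0, 0, 0, 0, 0, 0], [1, 0, 0, 0, 0, 0, 0], [1, 0, 0, 0, 0, 0, 0], [1, 0, 0, 0, 0, 0, 0], [1, 0, 0, 0, 0, 0, 0], [1, 0, 0, 0, 0, 0, 0], [1, 0, 0, 0, 0, 0, 0]])

```text
time_s: 22.6
tcp_pos: [0.454, 0.0082, 0.0436]
ee_rot: [[0.997, -0.0, -0.072], [0.072, -0.0, 0.997], [-0.0, -1.0, -0.0]]
contact_force: [-2.8, -0.3, 5.1]
gripper_width: 0.525
```

>>> drive_tool(commands=[[1, 0, -0.1, 0, 0, 0, 0], [1, 0, -0.3, 0, 0, 0, 0], [1, 0, -0.4, 0, 0, 0, 0], [1, 0, -0.4, 0, 0, 0, 0], [1, 0, -0.4, 0, 0, 0, 0], [1, 0, -0.4, 0, 0, 0, 0], [1, 0, -0.4, 0, 0, 0, 0], [1, 0, -0.3, 0, 0, 0, 0], [1, 0, 0, 0, 0, 0, 0]])

```text
time_s: 23.5
tcp_pos: [0.4548, 0.0082, 0.1801]
ee_rot: [[0.997, 0.003, -0.072], [0.072, -0.0, 0.997], [0.003, -1.0, -0.0]]
contact_force: [0.5, 0.2, -2.8]
gripper_width: 0.529
```

Run:
```python
from h import *
delta([*C['short'][1],0.19])
im,d=grab_frame('scene'); save('s7.png',im[90:250,130:350].repeat(3,0).repeat(3,1))
```

```text
t 23.5 tcp [0.4548 0.0082 0.1801] yaw deg 4.12 w 0.529 tilt [ 3.2e-03 -2.0e-04 -1.0e+00] F [ 0.5  0.2 -2.8]
units [ 3.22 -0.19 -1.04]
```

View pics/s7.png

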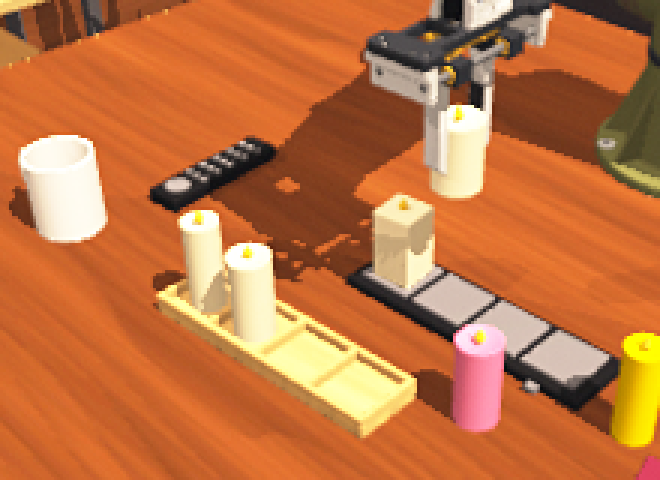

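The short candle is held. Carrying it to the third cell from the right.

>>> drive_tool(commands=[[1, 0.2, 0, -0.07, 0, 0, 0], [1, 0.35, 0, -0.11, 0, 0, 0], [1, 0.4, 0, -0.13, 0, 0, 0], [1, 0.4, 0, -0.13, 0, 0, 0], [1, 0.4, 0, -0.13, 0, 0, 0], [1, 0.4, 0, -0.13, 0, 0, 0], [1, 0.4, 0, -0.13, 0, 0, 0], [1, 0.4, 0, -0.13, 0, 0, 0], [1, 0.27, 0, -0.08, 0, 0, 0], [1, 0, 0, 0, 0, 0, 0]])

```text
time_s: 24.55
tcp_pos: [0.6192, -0.0326, 0.1763]
ee_rot: [[0.997, -0.002, -0.071], [0.071, 0.0, 0.997], [-0.002, -1.0, 0.0]]
contact_force: [-0.3, 0.9, -1.7]
gripper_width: 0.525
```

>>> drive_tool(commands=[[1, 0, 0.3, 0, 0, 0, 0], [1, 0, 0.4, 0, 0, 0, 0], [1, 0, 0.4, 0, 0, 0, 0], [1, 0, 0.4, 0, 0, 0, 0], [1, 0, 0.4, 0, 0, 0, 0], [1, 0, 0.3, 0, 0, 0, 0], [1, 0, 0.15, 0, 0, 0, 0], [1, 0, 0.1, 0, 0, 0, 0], [1, 0, 0, 0, 0, 0, 0]])

```text
time_s: 25.45
tcp_pos: [0.6182, -0.0321, 0.0557]
ee_rot: [[0.997, -0.0, -0.072], [0.072, 0.0, 0.997], [-0.0, -1.0, 0.0]]
contact_force: [0.0, 0.7, -0.8]
gripper_width: 0.528
```

Run:
```python
from h import *
delta([*C['short'][1],0.0356])
im,d=grab_frame('scene'); save('s8.png',im[90:250,130:350].repeat(3,0).repeat(3,1))
```

```text
t 25.45 tcp [ 0.6182 -0.0321  0.0557] yaw deg 4.11 w 0.528 tilt [-2.e-04  0.e+00 -1.e+00] F [ 0.   0.7 -0.8]
units [0.02 0.4  0.  ]
```

View pics/s8.png

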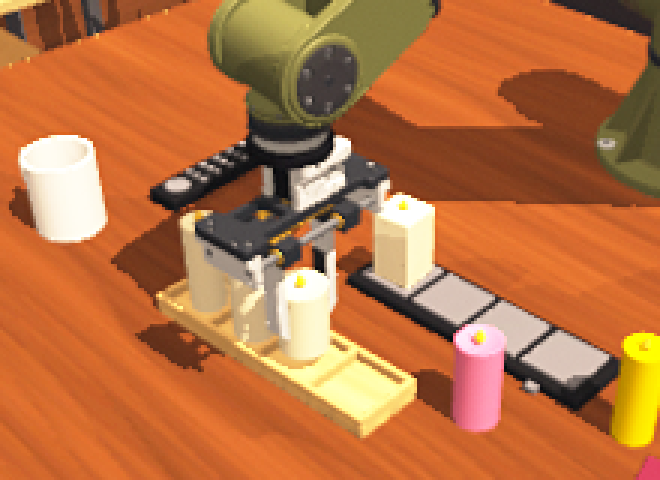

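>>> drive_tool(commands=[[1, 0, 0.15, 0, 0, 0, 0], [1, 0, 0.1, 0, 0, 0, 0], [1, 0, 0.07, 0, 0, 0, 0], [1, 0, 0.05, 0, 0, 0, 0], [1, 0, 0.02, 0, 0, 0, 0], [1, 0, 0.02, 0, 0, 0, 0], [1, 0, 0, 0, 0, 0, 0]])

```text
time_s: 26.2
tcp_pos: [0.6185, -0.0321, 0.0357]
ee_rot: [[0.997, 0.0, -0.072], [0.072, -0.0, 0.997], [0.0, -1.0, -0.0]]
contact_force: [-0.7, 0.3, 0.1]
gripper_width: 0.529
```

>>> drive_tool(commands=[[1, 0, 0.02, 0, 0, 0, 0], [1, 0, 0, 0, 0, 0, 0]])

```text
time_s: 26.4
tcp_pos: [0.6185, -0.0321, 0.0356]
ee_rot: [[0.997, 0.001, -0.072], [0.072, -0.0, 0.997], [0.001, -1.0, -0.0]]
contact_force: [-6.6, 0.4, 9.7]
gripper_width: 0.528
```

>>> drive_tool(commands=[[0.4, 0, 0, 0, 0, 0, 0], [0.2, 0, 0, 0, 0, 0, 0], [0, 0, 0, 0, 0, 0, 0], [0, 0, 0, 0, 0, 0, 0], [0, 0, 0, 0, 0, 0, 0], [0, 0, 0, 0, 0, 0, 0], [0, 0, -0.3, 0, 0, 0, 0], [0, 0, -0.7, 0, 0, 0, 0], [0, 0, -0.8, 0, 0, 0, 0], [0, 0, -0.8, 0, 0, 0, 0]])

```text
time_s: 27.4
tcp_pos: [0.6182, -0.032, 0.1671]
ee_rot: [[0.997, 0.001, -0.072], [0.072, -0.0, 0.997], [0.001, -1.0, -0.0]]
contact_force: [-0.2, 0.8, 0.1]
gripper_width: 0.997
```

Run:
```python
from h import *
delta([.4584,-.0588,0.049],np.radians(9.1))
im,d=grab_frame('scene'); save('s9.png',im[90:250,130:350].repeat(3,0).repeat(3,1))
```

```text
t 27.4 tcp [ 0.6182 -0.032   0.1671] yaw deg 4.11 w 0.997 tilt [ 5.e-04 -0.e+00 -1.e+00] F [-0.2  0.8  0.1]
units [-3.23  2.36 -0.3 ] ('ay', np.float64(-0.623))
```

View pics/s9.png

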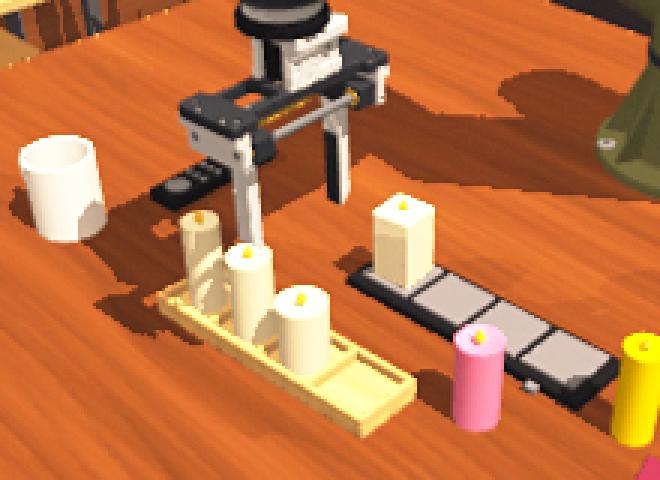

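Three are standing in the tray. Now the square one, with the turn done at the end of the transit.

>>> drive_tool(commands=[[0, -0.25, -0.1, 0, 0, 0, 0], [0, -0.4, 0, -0.05, 0, 0, 0], [0, -0.5, 0, -0.05, 0, 0, 0], [0, -0.5, 0, -0.05, 0, 0, 0], [0, -0.5, 0, -0.05, 0, 0, 0], [0, -0.5, 0, -0.05, 0, 0, 0], [0, -0.38, 0, -0.05, 0, 0, 0], [0, -0.2, 0, 0, 0, 0, 0], [0, 0, 0, 0, 0, -0.62, 0], [0, 0, 0, 0, 0, 0, 0]])

```text
time_s: 28.45
tcp_pos: [0.4586, -0.0586, 0.1702]
ee_rot: [[0.987, 0.001, -0.159], [0.159, -0.0, 0.987], [0.001, -1.0, -0.0]]
contact_force: [0.3, 0.6, 1.3]
gripper_width: 1.0
```

Run:
```python
from h import *
delta([.4584,-.0588,0.049],np.radians(9.1))
```

```text
t 28.45 tcp [ 0.4586 -0.0586  0.1702] yaw deg 9.15 w 1.0 tilt [ 1.2e-03 -2.0e-04 -1.0e+00] F [0.3 0.6 1.3]
units [-0.01  2.42 -0.  ] ('ay', np.float64(0.007))
```

>>> drive_tool(commands=[[0, 0, 0.4, 0, 0, 0, 0], [0, 0, 0.5, 0, 0, 0, 0], [0, 0, 0.5, 0, 0, 0, 0], [0, 0, 0.5, 0, 0, 0, 0], [0, 0, 0.4, 0, 0, 0, 0], [0, 0, 0.12, 0, 0, 0, 0], [0, 0, 0, 0, 0, 0, 0]])

```text
time_s: 29.15
tcp_pos: [0.4584, -0.0585, 0.0482]
ee_rot: [[0.988, -0.001, -0.157], [0.157, 0.0, 0.988], [-0.001, -1.0, 0.0]]
contact_force: [0.4, 0.8, 0.1]
gripper_width: 1.001
```

>>> drive_tool(commands=[[1, 0, 0, 0, 0, 0, 0], [1, 0, 0, 0, 0, 0, 0], [1, 0, 0, 0, 0, 0, 0], [1, 0, 0, 0, 0, 0, 0], [1, 0, 0, 0, 0, 0, 0], [1, 0, 0, 0, 0, 0, 0], [1, 0, 0, 0, 0, 0, 0], [1, 0, 0, 0, 0, 0, 0], [1, 0, 0, 0, 0, 0, 0]])

```text
time_s: 30.05
tcp_pos: [0.4583, -0.0587, 0.0485]
ee_rot: [[0.987, -0.0, -0.158], [0.158, -0.0, 0.987], [-0.0, -1.0, -0.0]]
contact_force: [-1.5, -0.7, 2.8]
gripper_width: 0.485
```

>>> drive_tool(commands=[[1, 0, -0.1, 0, 0, 0, 0], [1, 0, -0.3, 0, 0, 0, 0], [1, 0, -0.4, 0, 0, 0, 0], [1, 0, -0.4, 0, 0, 0, 0], [1, 0, -0.4, 0, 0, 0, 0], [1, 0, -0.4, 0, 0, 0, 0], [1, 0, -0.4, 0, 0, 0, 0], [1, 0, -0.3, 0, 0, 0, 0], [1, 0, 0, 0, 0, 0.62, 0], [1, 0, 0, 0, 0, 0, 0]])

```text
time_s: 31.05
tcp_pos: [0.4583, -0.0586, 0.1839]
ee_rot: [[0.998, 0.001, -0.07], [0.07, -0.0, 0.998], [0.001, -1.0, -0.0]]
contact_force: [0.3, 0.4, -1.8]
gripper_width: 0.489
```

Run:
```python
from h import *
delta([*C['square'][1],0.19])
im,d=grab_frame('scene'); save('s10.png',im[90:250,130:350].repeat(3,0).repeat(3,1))
```

```text
t 31.05 tcp [ 0.4583 -0.0586  0.1839] yaw deg 4.03 w 0.489 tilt [ 6.e-04 -1.e-04 -1.e+00] F [ 0.3  0.4 -1.8]
units [ 3.25 -0.12  1.71]
```

View pics/s10.png

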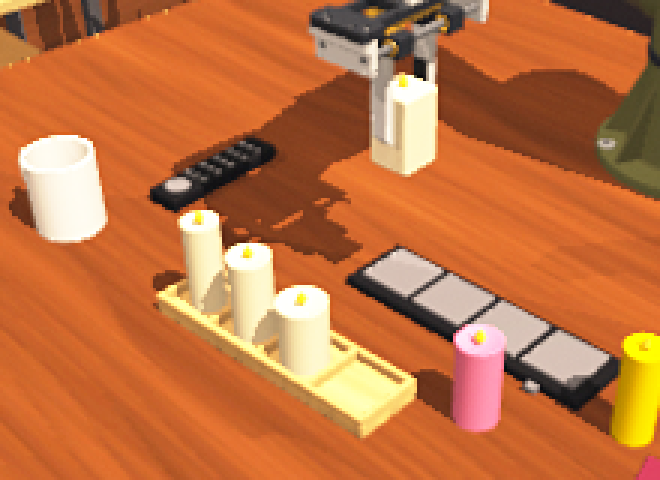

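>>> drive_tool(commands=[[1, 0.2, 0, 0.1, 0, 0, 0], [1, 0.35, 0, 0.19, 0, 0, 0], [1, 0.4, 0, 0.21, 0, 0, 0], [1, 0.4, 0, 0.21, 0, 0, 0], [1, 0.4, 0, 0.21, 0, 0, 0], [1, 0.4, 0, 0.21, 0, 0, 0], [1, 0.4, 0, 0.21, 0, 0, 0], [1, 0.4, 0, 0.21, 0, 0, 0], [1, 0.3, 0, 0.16, 0, 0, 0], [1, 0, 0, 0, 0, 0, 0]])

```text
time_s: 32.1
tcp_pos: [0.6154, 0.0398, 0.1822]
ee_rot: [[0.997, -0.001, -0.074], [0.074, 0.0, 0.997], [-0.001, -1.0, 0.0]]
contact_force: [-0.5, -0.3, -2.0]
gripper_width: 0.488
```

>>> drive_tool(commands=[[1, 0, 0.3, 0, 0, 0, 0], [1, 0, 0.4, 0, 0, 0, 0], [1, 0, 0.4, 0, 0, 0, 0], [1, 0, 0.4, 0, 0, 0, 0], [1, 0, 0.4, 0, 0, 0, 0], [1, 0, 0.3, 0, 0, 0, 0], [1, 0, 0.15, 0, 0, 0, 0], [1, 0, 0.05, 0, 0, 0, 0], [1, 0, 0, 0, 0, 0, 0]])

```text
time_s: 33.0
tcp_pos: [0.6144, 0.0383, 0.0637]
ee_rot: [[0.997, 0.0, -0.072], [0.072, 0.0, 0.997], [0.0, -1.0, 0.0]]
contact_force: [-1.1, -0.2, -1.3]
gripper_width: 0.486
```

Run:
```python
from h import *
delta([*C['square'][1],0.0405])
im,d=grab_frame('scene'); save('s11.png',im[90:250,130:350].repeat(3,0).repeat(3,1))
```

```text
t 33.0 tcp [0.6144 0.0383 0.0637] yaw deg 4.11 w 0.486 tilt [ 4.e-04  0.e+00 -1.e+00] F [-1.1 -0.2 -1.3]
units [-0.    0.46 -0.01]
```

View pics/s11.png

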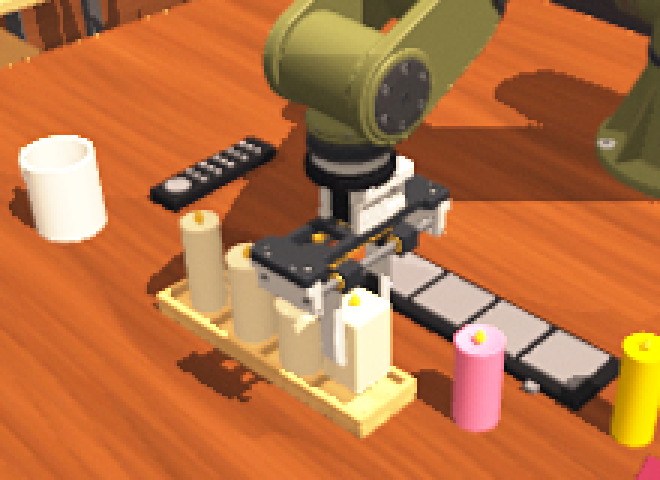

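>>> drive_tool(commands=[[1, 0, 0.15, 0, 0, 0, 0], [1, 0, 0.13, 0, 0, 0, 0], [1, 0, 0.1, 0, 0, 0, 0], [1, 0, 0.05, 0, 0, 0, 0], [1, 0, 0.02, 0, 0, 0, 0], [1, 0, 0, 0, 0, 0, 0], [1, 0, 0, 0, 0, 0, 0]])

```text
time_s: 33.75
tcp_pos: [0.6144, 0.0383, 0.0411]
ee_rot: [[0.997, 0.0, -0.072], [0.072, -0.0, 0.997], [0.0, -1.0, -0.0]]
contact_force: [0.1, -0.3, -1.8]
gripper_width: 0.49
```

>>> drive_tool(commands=[[1, 0, 0.02, 0, 0, 0, 0], [1, 0, 0, 0, 0, 0, 0]])

```text
time_s: 33.95
tcp_pos: [0.6146, 0.0383, 0.0406]
ee_rot: [[0.997, 0.001, -0.072], [0.072, 0.0, 0.997], [0.001, -1.0, -0.0]]
contact_force: [-2.2, 0.5, 4.1]
gripper_width: 0.485
```

Contact. Release, rise, then back off.

>>> drive_tool(commands=[[0.4, 0, 0, 0, 0, 0, 0], [0.2, 0, 0, 0, 0, 0, 0], [0, 0, 0, 0, 0, 0, 0], [0, 0, 0, 0, 0, 0, 0], [0, 0, 0, 0, 0, 0, 0], [0, 0, 0, 0, 0, 0, 0], [0, 0, -0.3, 0, 0, 0, 0], [0, 0, -0.7, 0, 0, 0, 0], [0, 0, -0.8, 0, 0, 0, 0], [0, 0, -0.8, 0, 0, 0, 0]])

```text
time_s: 34.95
tcp_pos: [0.6141, 0.0383, 0.1726]
ee_rot: [[0.997, 0.001, -0.072], [0.072, 0.0, 0.997], [0.001, -1.0, -0.0]]
contact_force: [0.7, 0.1, -0.1]
gripper_width: 0.997
```

>>> drive_tool(commands=[[0, -0.4, -0.4, 0, 0, 0, 0], [0, -0.7, -0.4, 0, 0, 0, 0], [0, -0.7, 0, 0, 0, 0, 0], [0, -0.7, 0, 0, 0, 0, 0], [0, -0.7, 0, 0, 0, 0, 0], [0, -0.7, 0, 0, 0, 0, 0], [0, -0.4, 0, 0, 0, 0, 0], [0, 0, 0, 0, 0, 0, 0], [0, 0, 0, 0, 0, 0, 0]])

```text
time_s: 35.85
tcp_pos: [0.4004, 0.0229, 0.211]
ee_rot: [[0.997, 0.002, -0.072], [0.072, -0.0, 0.997], [0.002, -1.0, -0.0]]
contact_force: [0.4, -0.2, 0.3]
gripper_width: 1.0
```

Run:
```python
from h import *
delta([0.6,0,0.2])
im,d=grab_frame('scene'); save('s12.png',im[90:250,130:350].repeat(3,0).repeat(3,1))
im,d=grab_frame('top'); save('t12.png',im[120:280,70:460].repeat(2,0).repeat(2,1))
V,U=np.mgrid[0:384,0:512]; W,ok=world('top',d,U.ravel(),V.ravel()); W=W.reshape(384,512,3); z=W[...,2]
for nm,h in (('slim',.11),('medium',.10),('short',.08),('square',.09)):
    c=C[nm][1]
    m=(abs(z-h)<.006)&(abs(W[...,0]-c[0])<.04)&(abs(W[...,1]-c[1])<.035)
    p=W[m]; print(nm,m.sum(),'z',np.median(p[:,2]).round(4),'offset mm',((p[:,:2].mean(0)-c)*1000).round(1))
for n in ('tissue_box','remote','mug'): print(n,[(np.round(r['position'],3).tolist(),round(r['p'],2)) for r in models.search_frame(n,'top')][:1])
```

```text
t 35.85 tcp [0.4004 0.0229 0.211 ] yaw deg 4.11 w 1.0 tilt [ 0.0021 -0.     -1.    ] F [ 0.4 -0.2  0.3]
units [ 3.95  0.23 -0.74] 
slim 162 z 0.1101 offset mm [0. 0.]
medium 214 z 0.0994 offset mm [ 0.2 -0.8]
short 272 z 0.0798 offset mm [-0.5 -1. ]
square 298 z 0.0909 offset mm [-0.1 -0.8]
tissue_box [([0.625, 0.393, 0.124], 0.83)]
remote [([0.466, -0.377, 0.018], 0.56)]
mug [([0.648, -0.424, 0.042], 0.59)]
```

View pics/s12.png

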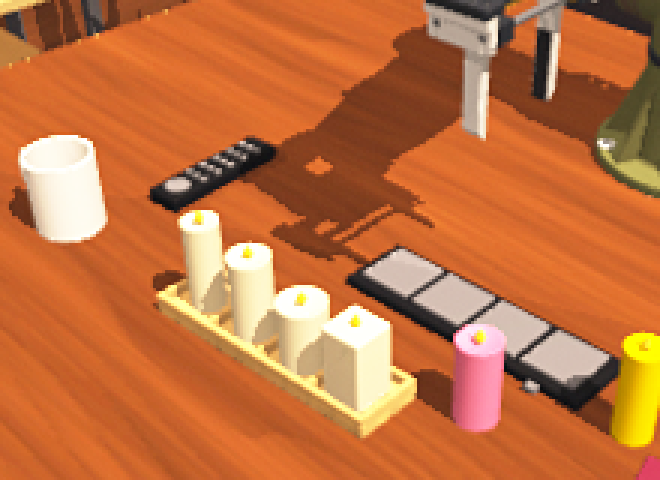

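View pics/t12.png

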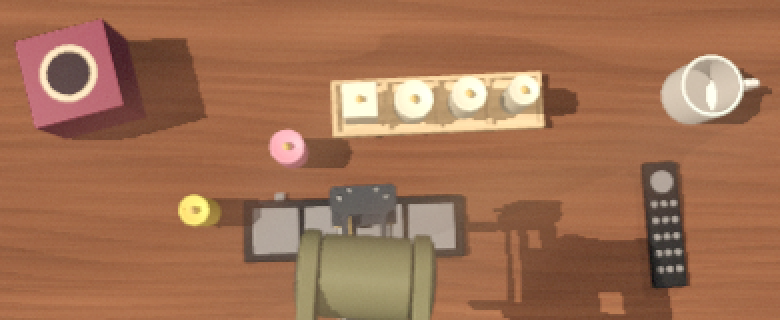

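All four stand on the cell floors, centred to about 1 mm. In the tray the row reads square, short, medium, slim from left to right, which is the charger order reversed. The bystanders haven't moved beyond measuring error, and the arm is clear.

```bash
python3 -c "
from rig import ctrl
print(ctrl.hand_in())"
```

```text
the job is handed in; nothing more can be done
None
```

I moved all four ivory candles from the charger into the tray, one upright per cell, with the row reversed. From left to right, slim, medium, short, square became square, short, medium, slim. Each was lowered until it touched the cell floor (contact readings of 4–10 N) before I released it. The job was handed in at about 36 s; the limit is 109 s.

- **Placement:** in the last top view, every candle was within about 1 mm of its cell centre and at the height expected for standing on the cell floor.
- **Bystanders:** the tissue box, remote and mug were within about 3 mm of where they started, which is inside the measuring error. The pink and yellow look-alikes were left alone and are still standing.
- **Failed or disagreeing checks:** the network did not outline the charger, so I took candle positions from depth instead. The wrist and top cameras differed by about 3 mm along the row, which was harmless given the cell clearance. Nothing else failed.

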